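Stand the stone moon disc up out of its carving cradle and push it against the stop

ROBOT

A 6-joint arm with a two-finger parallel gripper is mounted at the origin on the work surface. World frame = base frame: x ahead of the robot, y to its left, z up, the work surface at z = 0. Lengths are in m, angles in degrees, forces in N, time in s.
With the tool pointing down it reaches from about 0.4 to 0.825 m from the base axis. Payload 7 kg.
Tool frame: the origin (TCP) lies on the centre line of the jaws, within the pads' length; the fingertips stand 22 mm ahead of it and the grasp point (between the pads) lies 3 mm ahead of it; z points along the fingers, y is the line along which they close (so a half turn about z gives the same grasp; the last joint's range is limited). The gripper opens to 88 mm and grips with 3 to 60 N. Pads are 19 mm wide; open, the fingers measure 130 mm over their backs; the gripper's body (78 mm by 193 mm) begins 47 mm behind the grasp point.
Start: joints at [-47.435, 20.546, 0.682, 0, -70.136, -16.507], TCP at [0.296, -0.606, 0.249] pointing down, gripper open.
Joint ranges: [-176.03, 176.03], [-82.01, 121.73], [-58.28, 71.71], [-173.87, 95.51], [-174.79, -0.11], [-173.66, 173.66]. Speed limits (degrees/s): [136.94, 136.94, 172.46, 180, 180, 180].

INTERFACE

Orientations are given as [roll, pitch, yaw] about the fixed x, y, z axes, in that order (R = Rz(yaw) Ry(pitch) Rx(roll)).
In Python, from plant import get_state, cams, r gives the robot as it stands.
- The arm moves only by the tool apply_moves, never from a script. Its argument "targets" is a list of rows, each an object with "dp": the shift along the world's x, y, z in m, a list of three; "yaw": the turn about the world's z in degrees. In form: [{"dp": [x, y, z], "yaw": yaw}, ...]. A call has 1 to 20 rows; each row is the pose to reach, as a shift and turn from the pose commanded when the call began; what a row does not reach only later rows make up. A row lasts 1/12 s, in which the tool goes at most 41.7 mm and 7.16 degrees, less where a joint would pass 70% of its speed; a pose out of reach is approached as far as the arm can. A call with a gripper value outside its range is refused whole. "grip" is the gripper command: -1 is fully open, 1 is shut, values between are in proportion, set as the call begins (left out, the last holds). The fingers move at their own pace and stop on an object; "squeeze" is the grip in N (left out, the last holds). Time passes only in rows, so rows that repeat a pose let the fingers close. It gives the time, the measured TCP pose, the force, the opening and the grip force at its end, in the units of the state.
- get_state(): the state, without advancing time (a new reading comes with each control period).
- cams.capture(name): name is "scene" or "top" or "wrist"; returns a dict with "image" (384x512x3 uint8, red, green, blue), "range_z" (384x512 float32, m along the optical axis (not along the pixel's ray), 0 where there is no reading), "fx", "fy", "cx", "cy" (pixels), "k1" (the pictures are not rectified: a ray, as slopes to the right and down, at radius r is drawn at 1 + k1 r^2 times it, then the intrinsics apply), "R" (3x3) and "t" (3): a world point X has camera coordinates R X + t; the wrist camera has in their place "T_tool_cam" (4x4, takes a point from camera to tool coordinates, whose origin is the TCP and whose axes are the flange's). Camera axes: x right, y down, z forward; pixel columns grow to the right and rows downward; lengths in m; the calibration is good to about 2 mm. A picture is of the moment at which its call begins: read the wrist's pose just before it.
- r.close_job(): hands the job in; it is judged then, once.
The state is a dict: "time_s": time; "joints": joint angles; "qd": joint speeds; "joint_torque": joint torques, N m; "tcp_pos": TCP position; "eef_rot": TCP orientation; "contact_force": force on the tool from outside, world axes, zero at the start; "moment": the same for the moment, N m; "gripper_width": finger opening in m; "gripper_force": force on a finger pad.
Only numpy, scipy, OpenCV 4.12 (cv2) and the standard library are available. Lean on these libraries where they do the work, as an engineer would, in place of code of your own. Each camera call takes 0.05 s, during which the arm holds its last target. There are 200 camera calls.

TASK

The stone moon-disc sculpture lies tilted back in the wooden cradle on the carving board. Push it up from behind until it stands upright on its own base, then push it, standing, along the board until the front of the base sits flush and square against the stop cleat, ready for chiselling. Only push it: never pick it up, and leave the chisel, cup, bottle and tub where they are.

Things in the scene. Friction and masses are not known exactly. Their poses are not given: they have to be found in the camera images.
- sculpture: one-piece grey-green stone, 0.7 to 1 kg, 128 mm tall: disc 110 mm across, 26 mm thick, on edge on a base block 70 deep (x), 76 wide (y), 26 mm high; back (+x) flat, pale crescent on the disc's front (-x). Origin: centre of the base's underside, z up it. Disc at x +2 to +28 mm, centre 73 mm up. It starts leaning back 45 degrees, disc on the cradle's rails, base's back edge on the board
- heel (a point): middle of the bottom back edge of the sculpture's base (its x +35 mm): the edge it turns on when stood up. The centre of mass is about 48 mm above the underside and 26 mm in front of this edge, so it drops upright by itself once it leans back less than about 28 degrees
- disc_top (a point): highest point of the sculpture's flat back, at the disc's top rim (x +28, 128 mm from the underside). At the start it overhangs beyond the cradle's rails, 95 mm above the board and 86 mm to the cradle's +x from the heel
- toe_left (a point): bottom front corner of the sculpture's base at its +y side (x -35, y +38 mm). Friction on the board is about 0.5 to 0.7: standing, the sculpture slides when pushed low on the base and may tip forward when pushed more than about 55 mm up
- toe_right (a point): bottom front corner of the sculpture's base at its -y side (x -35, y -38 mm)
- board: fixed plywood carving board, 340 (x) by 260 (y) by 18 mm thick, flat on the bench, with a wooden stop cleat across its whole -x edge. Origin: centre of its underside; z up
- cleat_face (a point): on the board's top, middle of the foot of the cleat's inner face (the upright face looking to the board's +x, 140 mm to -x of the board's centre); the cleat stands 20 mm above the board and is 30 mm thick
- cradle: fixed wooden cradle, axes as the board's. Origin: on the board's top, where the heel rests at the start; the sculpture leans to +x, the cleat is to -x. Two cheeks 12 mm wide, 64 mm apart inside, each a rail sloping 45 degrees from x 24, 35 mm up, to x 70, 71 mm up, with posts below and feet to x 94; a cross bar 14 mm high at x 80 to 94; else open between the cheeks
- chisel: wood-carving chisel lying on the board to the +y side, 223 mm long along its x, 24 mm thick dark wooden handle at its -x end, steel blade. Origin: under it, 100 mm from the handle end. To be left alone
- cup: paper coffee cup with a black lid, 82 mm across, 104 mm tall, standing on the bench beside the board. Origin: centre of its underside. To be left alone
- glue_bottle: white plastic bottle with a black cap, 48 mm across, 95 mm tall, beside the board. Origin: centre of its underside. To be left alone
- wax_tub: cream plastic tub with a lid, 86 mm across, 61 mm tall, beside the board. Origin: centre of its underside. To be left alone
Mind the look-alikes: they are no part of the job. What is shaped like the sculpture but orange or pink is not meant.

How it is judged (in metres and radians):
On the way, in this order (a step that is already met when the one before it is completed fails the run):
1. the sculpture stands upright on its base (angle between sculpture's own z axis and vertical below 0.05 rad), for 0.3 s.
2. standing, its base is flush against the cleat (angle between sculpture's own z axis and vertical below 0.05 rad and x of each of toe_left, toe_right in the frame of board below -0.135 m and y of toe_left in the frame of board below 0.13 m and y of toe_right in the frame of board above -0.13 m), for 0.2 s.
At the end, for the whole second after the job is handed in: the sculpture stands at rest on the board, upright within 0.05 rad, both front corners of its base within 5 mm of the cleat's face and within the cleat's length (all of step 2 and height (world z) of heel below 0.024 m and linear speed of sculpture below 0.02 m/s and angular speed of sculpture below 0.1 rad/s); the robot touches nothing.
It fails at once if the sculpture is picked up, or thrown over onto its face: the back edge of its base comes more than 20 mm off the board (height (world z) of heel above 0.038 m).
It fails at once if the paper cup is shifted more than 30 mm or knocked over (distance of cup from where it was at the start of the episode above 0.03 m or angle between cup's own z axis and vertical above 0.35 rad).
It fails at once if the glue bottle is shifted more than 30 mm or knocked over (distance of glue_bottle from where it was at the start of the episode above 0.03 m or angle between glue_bottle's own z axis and vertical above 0.35 rad).
It fails at once if the wax tub is shifted more than 30 mm or knocked over (distance of wax_tub from where it was at the start of the episode above 0.03 m or angle between wax_tub's own z axis and vertical above 0.35 rad).
It fails at once if the chisel is shifted more than 30 mm or knocked over (distance of chisel from where it was at the start of the episode above 0.03 m or angle between chisel's own z axis and vertical above 0.35 rad).
It also fails if it takes over 45 s, if anything falls off the work surface, if the arm or the gripper's body presses on something with over 40 N, if the wrist force passes 120 N, or if a joint passes its speed limit or range.

## Working session

There is one attempt and no reset: what is moved stays moved. The work goes in short steps, Python scripts to look and compute and a tool call to move; the robot and the scene stay as the last step left them, time stands still between calls to the robot, and variables do not carry over. Pictures are saved under pics/ and viewed, at most 10 in all, crops included, and the job is handed in when it is done.

Besides the shell and the picture viewer there is one more tool, called after "Call:" as a command line: name --argument value ..., lists and objects as JSON in quotes. apply_moves: Moves the arm, as the interface text tells. Its arguments: {"type":"object","properties":{"targets":{"type":"array","items":{"type":"object","properties":{"dp":{"type":"array","items":{"type":"number"}},"yaw":{"type":"number"}}}},"grip":{"type":"number"},"squeeze":{"type":"number"}},"required":["targets"]}

```bash
mkdir -p pics; ls; cat > h.py <<'E'
import numpy as np, cv2
from plant import get_state, cams, r
def cap(n):
    c=cams.capture(n); np.savez(f'{n}.npz',**c); return c
def pix(c,u,v,T=None,z=None):
    x=(u-c['cx'])/c['fx'];y=(v-c['cy'])/c['fy'];k=c['k1'];a,b=x,y
    for _ in range(20):
        s=1+k*(a*a+b*b);a,b=x/s,y/s
    d=np.array([a,b,1.0])
    R=np.array(c['R']);t=np.array(c['t'])
    if z is None:
        zz=float(c['range_z'][int(v),int(u)]);return R.T@(d*zz-t)
    o=-R.T@t;w=R.T@d;return o+w*(z-o[2])/w[2]
E
python3 - <<'E'
from h import *
for n in('scene','top'):
    c=cap(n);cv2.imwrite(f'pics/{n}0.png',cv2.cvtColor(c['image'],cv2.COLOR_RGB2BGR))
    print(n,c['fx'],c['k1'],-np.array(c['R']).T@np.array(c['t']))
print(get_state())
E
```

```text
pics
scene 364.4079362767613 -0.07479157651204671 [1.39132494 0.06066292 0.67712308]
top 433.41907493416585 -0.13546774372409132 [0.46304164 0.11340677 0.99484297]
{'time_s': 0.1, 'joints': array([-4.74334946e+01,  2.05893208e+01,  6.39257970e-01, -1.73975975e-02,
       -7.01355141e+01, -1.65065263e+01]), 'qd': array([ 0.04167874, -0.06230053,  0.20449575,  0.02704691, -0.01325049,
        0.05919478]), 'joint_torque': array([-1.60262207e-03, -5.84164059e+01,  2.93752509e+01,  7.01556399e+00,
        1.01589775e-02, -3.98751990e-05]), 'tcp_pos': array([ 0.29633439, -0.60603018,  0.24769674]), 'eef_rot': array([ 1.79913303e+02, -8.63514547e-03, -1.53945938e+02]), 'contact_force': array([ 0.46582515, -0.07029483,  0.21362229]), 'moment': array([-0.01073795, -0.04922277,  0.00067723]), 'gripper_force': 0.0, 'gripper_width': 0.08746186275191617}
```

View pics/scene0.png

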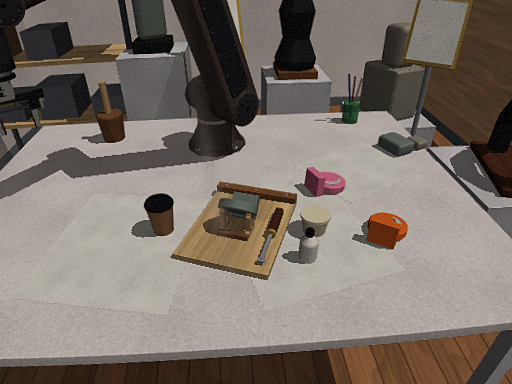

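View pics/top0.png

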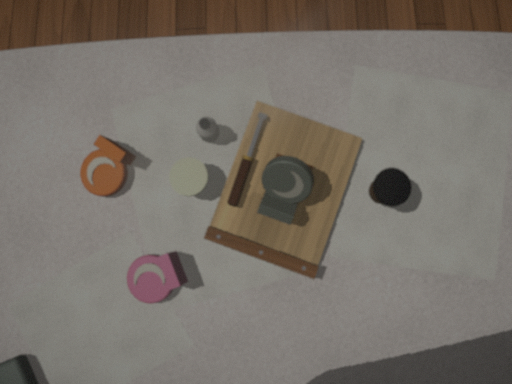

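Top picture: the candidates are the grey-green disc at (287,185) in the cradle on the board, orange at (105,170) and pink at (153,278). I take the grey-green one. The cup is at (390,187), the tub at (190,178), the bottle at (207,128) and the chisel at (245,165). I'll check the choice in one close crop.

```bash
python3 - <<'E'
from h import *
c=dict(np.load('top.npz'))
im=cv2.cvtColor(c['image'],cv2.COLOR_RGB2BGR)
cv2.imwrite('pics/crop.png',cv2.resize(im[95:285,195:375],None,fx=3,fy=3,interpolation=cv2.INTER_CUBIC))
for u,v in((391,187),(190,178),(207,128),(287,180),(250,165),(310,265),(340,150)):print(u,v,pix(c,u,v).round(4))
E
```

```text
391 187 [ 0.5532 -0.1441  0.1034]
190 178 [0.5898 0.2818 0.0619]
207 128 [0.6949 0.2402 0.0825]
287 180 [0.5743 0.0723 0.1001]
250 165 [0.618  0.1508 0.0395]
310 265 [0.3932 0.0249 0.038 ]
340 150 [ 0.651  -0.056   0.0145]
```

View pics/crop.png

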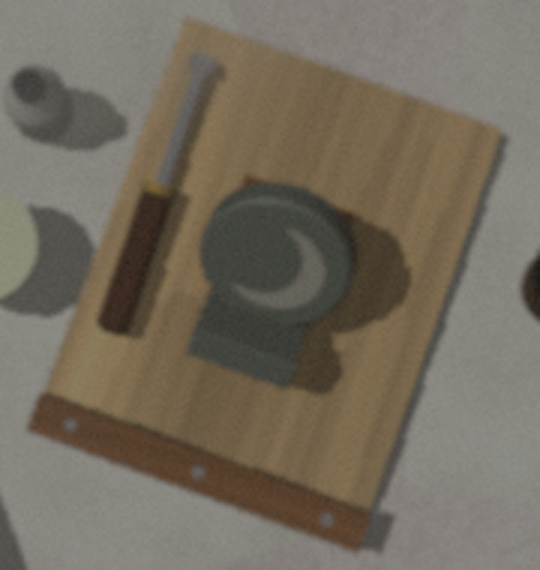

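```bash
python3 - <<'E'
from h import *
c=dict(np.load('top.npz'))
f=lambda x,y,z:pix(c,195+x/3,95+y/3,z=z)
A=f(185,18,.018);B=f(502,130,.018);C=f(45,395,.038);D=f(375,515,.038);E=f(28,430,.038);F=f(358,550,.038)
for p in(A,B,C,D,E,F):print(p.round(4))
for p,q in((B,A),(D,C),(F,E)):
    d=q-p;print('len',np.linalg.norm(d[:2]),'yaw',np.degrees(np.arctan2(-d[0],d[1])))
for p,q in((E,A),(F,B)):
    d=q-p;print('len',np.linalg.norm(d[:2]),'yaw',np.degrees(np.arctan2(d[1],d[0])))
o=(A+B+E+F)/4;
yaw=np.mean([np.degrees(np.arctan2(-(q-p)[0],(q-p)[1])) for p,q in((B,A),(D,C),(F,E))]+[np.degrees(np.arctan2((q-p)[1],(q-p)[0])) for p,q in((E,A),(F,B))])
t=np.radians(yaw);X=np.array([np.cos(t),np.sin(t)]);Y=np.array([-X[1],X[0]])
print('board',o,yaw)
def L(p):d=p[:2]-o[:2];return np.array([d@X,d@Y]).round(4)
# depth cloud of the whole board
H,W=c['range_z'].shape
P=np.array([[*L(p),p[2],v,u] for v in range(95,285) for u in range(195,375) for p in[pix(c,u,v)]])
np.save('P.npy',P)
s=(abs(P[:,0])<.17)&(abs(P[:,1])<.13)
im=c['image'].astype(int)
# disc face points, fit plane
col=np.array([im[int(v),int(u)] for v,u in P[:,3:]])
g=s&(P[:,2]>.06)&(abs(P[:,1])<.09)
Q=P[g];print('hi pts',len(Q),Q[:,:3].min(0),Q[:,:3].max(0))
print('toe line',L(f(190,352,.0675)),L(f(292,387,.0675)))
print('disc top',Q[Q[:,2]>Q[:,2].max()-.004][:,:3].mean(0))
G=P[(P[:,2]>.085)&(abs(P[:,1])<.09)&s];a=np.linalg.lstsq(np.c_[G[:,:2],np.ones(len(G))],G[:,2],rcond=None)[0];print('plane',a,'y mid',(G[:,1].min()+G[:,1].max())/2, G[:,0].min(),G[:,0].max())
for z in(.03,.05,.07,.09):
    m=s&(abs(P[:,2]-z)<.01)&(abs(P[:,1])<.07);print(z,P[m][:,:2].min(0),P[m][:,:2].max(0))
E
```

```text
[0.7718 0.1325 0.018 ]
[ 0.6764 -0.1086  0.018 ]
[0.4831 0.2428 0.038 ]
[0.3889 0.0031 0.038 ]
[0.4577 0.2559 0.038 ]
[0.3638 0.0163 0.038 ]
len 0.2592664591819219 yaw -21.592072601102718
len 0.2575831371929059 yaw -21.459512991081294
len 0.2572777227953705 yaw -21.391029584999803
len 0.3374638774302573 yaw -21.44511666943819
len 0.3365618965726363 yaw -21.783552396972944
board [0.56742099 0.07405303 0.028     ] -21.53425684871899
hi pts 2776 [-0.1115     -0.0531      0.06003062] [0.0557     0.056      0.99484297]
toe line [-0.0751  0.0352] [-0.0738 -0.0416]
disc top [-0.1115     -0.0017      0.99484297]
plane [-5.51459051 -0.03822329  0.22491509] y mid 0.00145 -0.1115 0.0557
0.03 [-0.1699 -0.0699] [0.1693 0.0698]
0.05 [-0.1691 -0.0687] [-0.0256  0.0638]
0.07 [-0.0767 -0.0505] [-0.0079  0.0522]
0.09 [-0.0666 -0.0531] [0.0413 0.056 ]
```

The crop confirms the grey-green sculpture. Its crescent faces up and its base points toward the cleat. The board centre is at about (0.567, 0.074) with yaw -21.5°, and the heel is at board x ≈ -0.025, y ≈ 0. I'll go behind the disc, up high, with the fingers part open and their line along board y.

Call:
apply_moves --targets '[{"dp": [0.019, 0.032, 0], "yaw": -5}, {"dp": [0.038, 0.064, 0], "yaw": -10}, {"dp": [0.057, 0.096, 0], "yaw": -15}, {"dp": [0.076, 0.128, 0], "yaw": -20}, {"dp": [0.095, 0.16, 0], "yaw": -25}, {"dp": [0.114, 0.192, 0], "yaw": -30}, {"dp": [0.133, 0.224, 0], "yaw": -35}, {"dp": [0.152, 0.256, 0], "yaw": -40}, {"dp": [0.171, 0.288, 0], "yaw": -44}, {"dp": [0.19, 0.32, 0], "yaw": -47.6}, {"dp": [0.209, 0.352, 0], "yaw": -47.6}, {"dp": [0.228, 0.384, 0], "yaw": -47.6}, {"dp": [0.247, 0.416, 0], "yaw": -47.6}, {"dp": [0.266, 0.448, 0], "yaw": -47.6}, {"dp": [0.285, 0.48, 0], "yaw": -47.6}, {"dp": [0.304, 0.52, 0], "yaw": -47.6}, {"dp": [0.323, 0.552, 0], "yaw": -47.6}, {"dp": [0.342, 0.584, 0], "yaw": -47.6}, {"dp": [0.36, 0.615, 0], "yaw": -47.6}, {"dp": [0.374, 0.64, 0], "yaw": -47.6}]' --grip 0.32

```text
time_s: 1.77
tcp_pos: [0.6713, 0.0361, 0.2479]
eef_rot: [-180.0, -0.0, 158.5]
contact_force: [0.5, -0.4, -0.0]
gripper_width: 0.0301
gripper_force: 0.0
```

Call:
apply_moves --targets '[{"dp": [0, 0, -0.035], "yaw": 0}, {"dp": [0, 0, -0.07], "yaw": 0}, {"dp": [0, 0, -0.1], "yaw": 0}, {"dp": [0, 0, -0.12], "yaw": 0}, {"dp": [0, 0, -0.13], "yaw": 0}, {"dp": [0, 0, -0.135], "yaw": 0}, {"dp": [0, 0, -0.135], "yaw": 0}, {"dp": [0, 0, -0.135], "yaw": 0}]'

```text
time_s: 2.43
tcp_pos: [0.6713, 0.0337, 0.1148]
eef_rot: [180.0, 0.1, 158.5]
contact_force: [0.6, -0.2, 0.2]
gripper_width: 0.0298
gripper_force: 0.0
```

```bash
python3 - <<'E'
from h import *
c=cap('scene');print(get_state()['tcp_pos'])
cv2.imwrite('pics/s1.png',cv2.resize(cv2.cvtColor(c['image'],cv2.COLOR_RGB2BGR)[130:280,140:340],None,fx=3,fy=3,interpolation=cv2.INTER_CUBIC))
E
```

```text
[0.67146596 0.03374198 0.11521272]
```

View pics/s1.png

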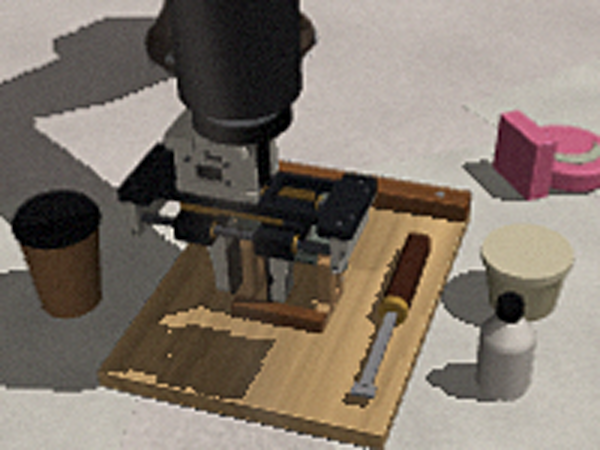

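The picture shows both fingers, with tips near (225,290) and (278,300), behind the disc above the cross bar and clear of the cup, tub, bottle and chisel. Next I'll approach and push the disc up slowly.

Call:
apply_moves --targets '[{"dp": [-0.0186, 0.0073, 0], "yaw": 0}, {"dp": [-0.0279, 0.011, 0], "yaw": 0}, {"dp": [-0.0326, 0.0128, 0], "yaw": 0}, {"dp": [-0.0353, 0.0139, 0], "yaw": 0}, {"dp": [-0.0381, 0.015, 0], "yaw": 0}, {"dp": [-0.0409, 0.0161, 0], "yaw": 0}, {"dp": [-0.0437, 0.0172, 0], "yaw": 0}, {"dp": [-0.0465, 0.0184, 0], "yaw": 0}, {"dp": [-0.0493, 0.0195, 0], "yaw": 0}, {"dp": [-0.0521, 0.0206, 0], "yaw": 0}, {"dp": [-0.0549, 0.0217, 0], "yaw": 0}, {"dp": [-0.0577, 0.0228, 0], "yaw": 0}]'

```text
time_s: 3.48
tcp_pos: [0.6128, 0.0565, 0.1137]
eef_rot: [180.0, 0.0, 158.5]
contact_force: [2.2, -1.7, 2.5]
gripper_width: 0.03
gripper_force: 1.2
```

Call:
apply_moves --targets '[{"dp": [-0.0028, 0.0011, 0], "yaw": 0}, {"dp": [-0.0056, 0.0022, 0], "yaw": 0}, {"dp": [-0.0084, 0.0033, 0], "yaw": 0}, {"dp": [-0.0112, 0.0044, 0], "yaw": 0}, {"dp": [-0.014, 0.0055, 0], "yaw": 0}, {"dp": [-0.0167, 0.0066, 0], "yaw": 0}, {"dp": [-0.0195, 0.0077, 0], "yaw": 0}, {"dp": [-0.0223, 0.0088, 0], "yaw": 0}, {"dp": [-0.0223, 0.0088, 0], "yaw": 0}, {"dp": [-0.0223, 0.0088, 0], "yaw": 0}, {"dp": [-0.0223, 0.0088, 0], "yaw": 0}, {"dp": [-0.0223, 0.0088, 0], "yaw": 0}]'

```text
time_s: 4.48
tcp_pos: [0.5906, 0.0652, 0.1136]
eef_rot: [180.0, 0.0, 158.5]
contact_force: [-0.1, -0.7, -0.4]
gripper_width: 0.0296
gripper_force: 0.0
```

```bash
python3 - <<'E'
from h import *
s=get_state();print(s['tcp_pos'],s['contact_force'])
a=cap('top')['image'];b=cap('scene')['image']
f=lambda i:cv2.resize(cv2.cvtColor(i,cv2.COLOR_RGB2BGR),(400,450))
cv2.imwrite('pics/s2.png',np.hstack([f(a[95:285,195:375]),f(b[130:280,180:320])]))
E
```

```text
[0.59061253 0.06520155 0.11355997] [-0.12247388 -0.70472155 -0.39294904]
```

View pics/s2.png

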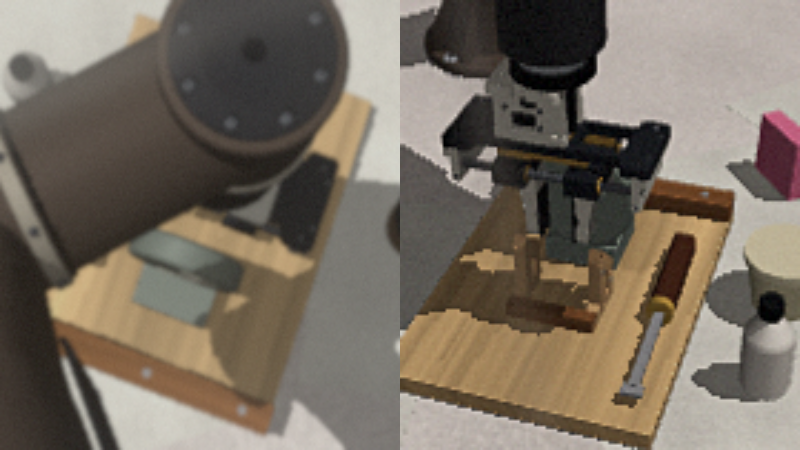

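Left panel: the sculpture is upright, with the disc near (185,260) and the base front edge from (133,300) to (208,327), and there is no contact force. I'll measure its pose from depth.

```bash
cat >> h.py <<'E'
o=np.array([.5674,.0741]);t_=np.radians(-21.5);X=np.array([np.cos(t_),np.sin(t_)]);Y=np.array([-X[1],X[0]])
def L(p):d=np.asarray(p)[:2]-o;return np.array([d@X,d@Y])
def base(c):
    P=np.array([[*L(p),p[2]] for v in range(150,290) for u in range(200,350) for p in[pix(c,u,v)]])
    P=P[(abs(P[:,1])<.07)&(P[:,0]>-.138)&(P[:,0]<.0)]
    b=P[(P[:,2]>.037)&(P[:,2]<.05)]
    print('base n',len(b),np.percentile(b,[2,98],axis=0).round(4).tolist())
    fr=[]
    for y in np.arange(np.percentile(b[:,1],8),np.percentile(b[:,1],92),.006):
        q=b[abs(b[:,1]-y)<.003]; 
        if len(q)>3: fr.append([y,np.sort(q[:,0])[:3].mean()])
    fr=np.array(fr);k=np.polyfit(fr[:,1]*0+fr[:,0],fr[:,1],1);print('front x at y=0,slope deg',k[1],np.degrees(np.arctan(k[0])))
    d=P[P[:,2]>.12];print('disc top',len(d),np.percentile(d,[2,98],axis=0).round(4).tolist())
E
python3 - <<'E'
from h import *
c=dict(np.load('top.npz'));base(c);print(L(get_state()['tcp_pos']))
E
```

```text
base n 582 [[-0.0966, -0.0348, 0.0407], [-0.0613, 0.0383, 0.0473]]
front x at y=0,slope deg -0.09616516153645349 -0.18360527059933573
disc top 5902 [[-0.1344, -0.0427, 0.1307], [-0.0046, 0.0685, 0.5698]]
[0.02484644 0.00019582]
```

Upright and square, toe at board x ≈ -0.096, so about 44 mm to go. I'll bring the gripper body just over the disc top, which blocks forward tipping and lets the fingertips push as low as possible.

Call:
apply_moves --targets '[{"dp": [-0.01, 0.004, 0], "yaw": 0}, {"dp": [-0.02, 0.008, 0], "yaw": 0}, {"dp": [-0.03, 0.012, 0], "yaw": 0}, {"dp": [-0.037, 0.0147, 0], "yaw": 0}, {"dp": [-0.037, 0.0147, -0.002], "yaw": 0}, {"dp": [-0.037, 0.0147, -0.004], "yaw": 0}, {"dp": [-0.037, 0.0147, -0.006], "yaw": 0}, {"dp": [-0.037, 0.0147, -0.006], "yaw": 0}, {"dp": [-0.037, 0.0147, -0.006], "yaw": 0}]'

```text
time_s: 5.33
tcp_pos: [0.5537, 0.0798, 0.1073]
eef_rot: [-180.0, -0.0, 158.4]
contact_force: [-0.9, 0.4, 0.3]
gripper_width: 0.0301
gripper_force: 0.0
```

Call:
apply_moves --targets '[{"dp": [0, 0, -0.0005], "yaw": 0}, {"dp": [0, 0, -0.001], "yaw": 0}, {"dp": [0, 0, -0.0015], "yaw": 0}, {"dp": [0, 0, -0.0015], "yaw": 0}]'

```text
time_s: 5.67
tcp_pos: [0.5535, 0.0798, 0.1059]
eef_rot: [-180.0, -0.0, 158.4]
contact_force: [-0.8, 1.1, -0.3]
gripper_width: 0.0296
gripper_force: 0.0
```

Call:
apply_moves --targets '[{"dp": [0, 0, -0.0005], "yaw": 0}, {"dp": [0, 0, -0.001], "yaw": 0}, {"dp": [0, 0, -0.0015], "yaw": 0}, {"dp": [0, 0, -0.0015], "yaw": 0}]'

```text
time_s: 6.0
tcp_pos: [0.5534, 0.0799, 0.1045]
eef_rot: [-180.0, -0.0, 158.5]
contact_force: [-0.3, -1.1, 0.3]
gripper_width: 0.0298
gripper_force: 0.0
```

Call:
apply_moves --targets '[{"dp": [0, 0, -0.0005], "yaw": 0}, {"dp": [0, 0, -0.001], "yaw": 0}, {"dp": [0, 0, -0.001], "yaw": 0}]'

```text
time_s: 6.25
tcp_pos: [0.5534, 0.0799, 0.1035]
eef_rot: [-180.0, -0.0, 158.5]
contact_force: [0.0, 0.4, -0.5]
gripper_width: 0.0295
gripper_force: 0.0
```

Call:
apply_moves --targets '[{"dp": [-0.0037, 0.0015, 0], "yaw": 0}, {"dp": [-0.0056, 0.0022, 0], "yaw": 0}, {"dp": [-0.0074, 0.0029, 0], "yaw": 0}, {"dp": [-0.0093, 0.0037, 0], "yaw": 0}, {"dp": [-0.0107, 0.0042, 0], "yaw": 0}, {"dp": [-0.0121, 0.0048, 0], "yaw": 0}, {"dp": [-0.0135, 0.0053, 0], "yaw": 0}, {"dp": [-0.0149, 0.0059, 0], "yaw": 0}]'

```text
time_s: 6.92
tcp_pos: [0.5415, 0.086, 0.1055]
eef_rot: [179.9, 0.3, 158.6]
contact_force: [8.4, -5.6, 5.7]
gripper_width: 0.0298
gripper_force: 4.8
```

```bash
python3 - <<'E'
from h import *
s=get_state();print(L(s['tcp_pos']),s['contact_force']);c=cap('top');base(c)
a=c['image'];b=cap('scene')['image']
f=lambda i:cv2.resize(cv2.cvtColor(i,cv2.COLOR_RGB2BGR),(400,450))
cv2.imwrite('pics/s3.png',np.hstack([f(a[95:285,195:375]),f(b[150:270,200:310])]))
E
```

```text
[-0.02845883  0.00161282] [ 8.3648216  -5.58458269  5.73733023]
base n 205 [[-0.1011, -0.0347, 0.0402], [-0.0671, 0.0011, 0.0473]]
front x at y=0,slope deg -0.10134091811708802 -2.814360213650218
disc top 8673 [[-0.1328, -0.0545, 0.1922], [-0.0118, 0.0673, 0.5269]]
```

View pics/s3.png

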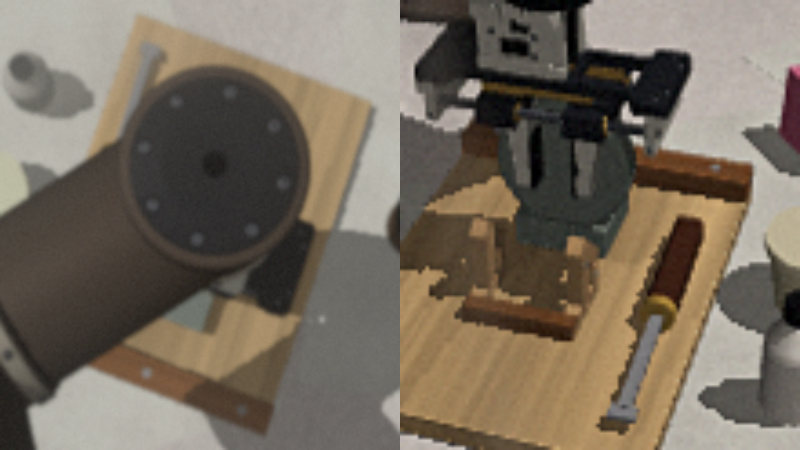

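The right panel shows the gripper body over the disc top and the fingers on its back. The readings are 10 N push and 5.7 N up, so it wants to tip slightly, the body holds it, and it slides (toe moved about 5 mm). Continuing.

Call:
apply_moves --targets '[{"dp": [-0.0014, 0.0005, -0.0005], "yaw": 0}, {"dp": [-0.0028, 0.0011, -0.001], "yaw": 0}, {"dp": [-0.0042, 0.0017, -0.001], "yaw": 0}, {"dp": [-0.0056, 0.0022, -0.001], "yaw": 0}, {"dp": [-0.007, 0.0028, -0.001], "yaw": 0}, {"dp": [-0.0084, 0.0033, -0.001], "yaw": 0}, {"dp": [-0.0098, 0.0039, -0.001], "yaw": 0}, {"dp": [-0.0112, 0.0044, -0.001], "yaw": 0}]'

```text
time_s: 7.68
tcp_pos: [0.5306, 0.0911, 0.1046]
eef_rot: [179.8, 0.3, 158.5]
contact_force: [7.7, -2.6, 3.4]
gripper_width: 0.0298
gripper_force: 4.1
```

```bash
python3 - <<'E'
from h import *
s=get_state();print(L(s['tcp_pos']),s['contact_force'],s['moment']);base(cap('top'))
E
```

```text
[-0.04047155  0.00234057] [ 7.654965   -2.57707916  3.43389722] [-1.09779861 -2.77891336  0.0229507 ]
base n 137 [[-0.114, -0.0339, 0.0398], [-0.0815, -0.0074, 0.0468]]
front x at y=0,slope deg -0.1130165752649407 0.5675564879242556
disc top 8892 [[-0.1337, -0.0456, 0.2466], [-0.0143, 0.0668, 0.5261]]
```

Call:
apply_moves --targets '[{"dp": [-0.0014, 0.0005, 0], "yaw": 0}, {"dp": [-0.0028, 0.0011, 0], "yaw": 0}, {"dp": [-0.0042, 0.0017, 0], "yaw": 0}, {"dp": [-0.0056, 0.0022, 0], "yaw": 0}, {"dp": [-0.007, 0.0028, 0], "yaw": 0}, {"dp": [-0.0084, 0.0033, 0], "yaw": 0}, {"dp": [-0.0098, 0.0039, 0], "yaw": 0}, {"dp": [-0.0112, 0.0044, 0], "yaw": 0}, {"dp": [-0.0126, 0.005, 0], "yaw": 0}, {"dp": [-0.014, 0.0055, 0], "yaw": 0}, {"dp": [-0.0154, 0.0061, 0], "yaw": 0}, {"dp": [-0.0167, 0.0066, 0], "yaw": 0}]'

```text
time_s: 8.73
tcp_pos: [0.5138, 0.0977, 0.1046]
eef_rot: [179.8, 0.3, 158.6]
contact_force: [8.5, -2.7, 4.5]
gripper_width: 0.0299
gripper_force: 4.2
```

```bash
python3 - <<'E'
from h import *
s=get_state();print(L(s['tcp_pos']),s['contact_force'],s['moment']);base(cap('top'))
E
```

```text
[-0.05849724  0.00233483] [ 8.48672585 -2.6512316   4.464067  ] [-1.2416364  -2.88201945  0.04190765]
base n 50 [[-0.1322, -0.034, 0.0408], [-0.1113, -0.0191, 0.0465]]
front x at y=0,slope deg -0.13389455344859175 -5.6403389108982145
disc top 8760 [[-0.1347, -0.0432, 0.4732], [-0.0211, 0.0657, 0.5262]]
```

Call:
apply_moves --targets '[{"dp": [-0.0009, 0.0004, 0], "yaw": 0}, {"dp": [-0.0019, 0.0007, 0], "yaw": 0}, {"dp": [-0.0028, 0.0011, 0], "yaw": 0}, {"dp": [-0.0037, 0.0015, 0], "yaw": 0}, {"dp": [-0.0047, 0.0018, 0], "yaw": 0}, {"dp": [-0.0056, 0.0022, 0], "yaw": 0}]'

```text
time_s: 9.28
tcp_pos: [0.5082, 0.1, 0.1045]
eef_rot: [179.8, 0.3, 158.6]
contact_force: [7.4, -2.0, 4.3]
gripper_width: 0.0296
gripper_force: 4.1
```

Call:
apply_moves --targets '[{"dp": [-0.0009, 0.0004, 0], "yaw": 0}, {"dp": [-0.0014, 0.0006, 0], "yaw": 0}]'

```text
time_s: 9.45
tcp_pos: [0.507, 0.1005, 0.1047]
eef_rot: [179.8, 0.3, 158.6]
contact_force: [9.7, -5.2, 6.4]
gripper_width: 0.03
gripper_force: 5.4
```

Call:
apply_moves --targets '[{"dp": [-0.0005, 0.0002, 0], "yaw": 0}, {"dp": [-0.001, 0.0004, 0], "yaw": 0}, {"dp": [-0.0014, 0.0006, 0], "yaw": 0}]'

```text
time_s: 9.7
tcp_pos: [0.5064, 0.1007, 0.1052]
eef_rot: [179.8, 0.4, 158.6]
contact_force: [12.4, -9.9, 6.3]
gripper_width: 0.0297
gripper_force: 7.7
```

Force rises to 16 N, so the base is against the cleat. I'll back off gently and look.

Call:
apply_moves --targets '[{"dp": [0.0009, -0.0004, 0], "yaw": 0}, {"dp": [0.0019, -0.0007, 0], "yaw": 0}, {"dp": [0.0037, -0.0015, 0.0005], "yaw": 0}, {"dp": [0.0056, -0.0022, 0.002], "yaw": 0}, {"dp": [0.0093, -0.0037, 0.006], "yaw": 0}, {"dp": [0.0186, -0.0073, 0.012], "yaw": 0}, {"dp": [0.0372, -0.0147, 0.03], "yaw": 0}, {"dp": [0.0651, -0.0257, 0.06], "yaw": 0}, {"dp": [0.093, -0.0367, 0.09], "yaw": 0}, {"dp": [0.12, -0.06, 0.12], "yaw": 0}, {"dp": [0.14, -0.1, 0.15], "yaw": 0}, {"dp": [0.15, -0.14, 0.16], "yaw": 0}, {"dp": [0.15, -0.18, 0.16], "yaw": 0}, {"dp": [0.15, -0.22, 0.16], "yaw": 0}, {"dp": [0.15, -0.26, 0.16], "yaw": 0}, {"dp": [0.15, -0.29, 0.16], "yaw": 0}, {"dp": [0.15, -0.29, 0.16], "yaw": 0}, {"dp": [0.15, -0.29, 0.16], "yaw": 0}]'

```text
time_s: 11.2
tcp_pos: [0.6517, -0.1929, 0.2622]
eef_rot: [-180.0, -0.1, 158.2]
contact_force: [0.5, 1.2, -0.8]
gripper_width: 0.0298
gripper_force: 0.0
```

```bash
python3 - <<'E'
from h import *
c=cap('top');base(c)
a=c['image'];b=cap('scene')['image']
f=lambda i:cv2.resize(cv2.cvtColor(i,cv2.COLOR_RGB2BGR),(400,450),interpolation=cv2.INTER_CUBIC)
cv2.imwrite('pics/s4.png',np.hstack([f(a[175:285,200:330]),f(b[150:270,200:310])]))
E
```

```text
base n 598 [[-0.1372, -0.0329, 0.0401], [-0.0699, 0.0401, 0.0467]]
front x at y=0,slope deg -0.13677070646560044 -0.3932870498916027
disc top 1447 [[-0.1115, -0.0621, 0.123], [-0.0311, 0.0441, 0.9948]]
```

View pics/s4.png

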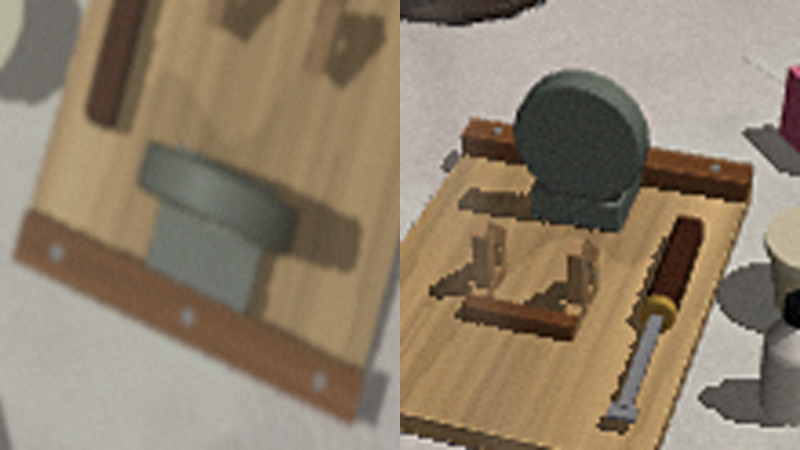

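Upright, with the base front at (148,262)–(250,310) meeting the cleat. A quick check for any gap at the front edge.

```bash
python3 - <<'E'
from h import *
c=dict(np.load('top.npz'))
P=np.array([[*L(p),p[2]] for v in range(200,285) for u in range(200,340) for p in[pix(c,u,v)]])
for y in(-.026,-.01,.01,.03):
    q=P[(abs(P[:,1]-y)<.004)&(P[:,0]>-.165)&(P[:,0]<-.11)];q=q[q[:,0].argsort()]
    print(y,[(round(float(q[m][:,0].mean()),3),round(float(np.median(q[m][:,2])),3),round(float(q[m][:,2].min()),3)) for x in np.arange(-.16,-.12,.004) for m in[abs(q[:,0]-x)<.002] if m.any()])
E
```

```text
-0.026 [(-0.16, 0.036, 0.034), (-0.155, 0.038, 0.035), (-0.152, 0.036, 0.034), (-0.148, 0.038, 0.035), (-0.144, 0.038, 0.037), (-0.14, 0.039, 0.034), (-0.136, 0.043, 0.041), (-0.132, 0.043, 0.041), (-0.128, 0.043, 0.041), (-0.124, 0.044, 0.041), (-0.12, 0.044, 0.04)]
-0.01 [(-0.16, 0.038, 0.037), (-0.156, 0.037, 0.035), (-0.152, 0.037, 0.036), (-0.148, 0.038, 0.036), (-0.144, 0.039, 0.036), (-0.14, 0.039, 0.03), (-0.136, 0.043, 0.042), (-0.132, 0.044, 0.041), (-0.128, 0.043, 0.041), (-0.124, 0.043, 0.041), (-0.12, 0.043, 0.042)]
0.01 [(-0.16, 0.039, 0.036), (-0.156, 0.038, 0.035), (-0.152, 0.037, 0.035), (-0.148, 0.038, 0.036), (-0.144, 0.037, 0.034), (-0.14, 0.038, 0.029), (-0.136, 0.044, 0.041), (-0.132, 0.044, 0.041), (-0.128, 0.042, 0.041), (-0.124, 0.044, 0.041), (-0.12, 0.043, 0.041)]
0.03 [(-0.16, 0.038, 0.035), (-0.156, 0.038, 0.036), (-0.152, 0.038, 0.036), (-0.148, 0.038, 0.036), (-0.144, 0.039, 0.034), (-0.14, 0.039, 0.029), (-0.136, 0.044, 0.041), (-0.132, 0.046, 0.042), (-0.128, 0.044, 0.042), (-0.124, 0.044, 0.038), (-0.12, 0.042, 0.04)]
```

No gap shows anywhere along the base's width, so I'm handing it in.

```bash
python3 -c "
from plant import r
print(r.close_job())"
```

```text
the job is handed in; nothing more can be done
None
```

The sculpture stands upright with its base flush and square against the cleat (no visible gap in the depth image). The robot is clear, nothing else was touched on the way, and the job was handed in at about 11 s of the 45 s; no pass/fail verdict came back.

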